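# Lay a figure blank on its back and wedge it in the carving board

## Task

Tip the standing figure blank over onto its flat back on the carving board by pushing high on its front (do not lift it off the board), and slide it along until its head meets the end stop. Then push the loose wedge along the guide, feeling for it to bite, until the blank is held fast against the fence, firmly but without forcing anything (never push harder than 45 N). Leave the wedge holding the blank, and leave the other tools and stock where they are.

Things in the scene. Friction and masses are not known exactly. Their poses are not given: they have to be found in the camera images.
- board: Plywood carving board fixed flat on the bench, 400 x 280 mm, 18 mm thick (its top is at z = 18 mm). Origin on the bench surface under its middle; x runs along the work towards the end stop, y across it from the fence to the wedge side, z up.
- stop_face (a point): The end stop: 30 mm high wooden strip across the board's x end. This point is on its inner face (looks to board -x, at board x = 130 mm), on the board's top. The blank's crown must meet this face. Rigid: met faster than about 20 mm/s the push peaks sharply.
- fence_face (a point): The fence: straight wooden strip 24 mm high along the board's x. This point is on its inner face (looks to board +y, at board y = -50 mm, running from board x = -170 to 130), on the board's top. The blank's side ends pressed against it. Rigid.
- guide_nominal (a point): The guide: 28 mm high wooden strip opposite the fence, slanted 1 in 5, from board x = -190 to 100, closing in on the fence towards the end stop. It is bolted in slots and its true setting is NOT known: its inner face passes this point (fixed on the board at x = 0, y = 56 mm) only within 4 mm across, so the wedge gets tight up to 20 mm sooner or later: find it by feel.
- blank_mid (a point): The figure blank: pale wood, sawn to a figure's side profile, 150 tall, 60 mm wide, about 0.25 to 0.42 kg, standing on the board between fence and wedge. Point half-way up (75 mm), mid width, mid depth of the plinth. z axis: plinth to head. x axis: out of its flat back, at the start towards the end stop. Back plane 26 mm from here; lying on its back this point is 26 mm above the board.
- blank_face (a point): Middle of the flat front of the blank's head, the high place to push: 121 mm above the underside, 16 mm to the front of blank_mid; this flat reaches from 106 to 136 mm up. The plinth at the foot reaches 10 mm farther to the front (plinth 30 mm high, 52 mm deep). Axes as blank_mid.
- blank_crown (a point): Middle of the blank's crown (its top end face, 30 x 60 mm), the end that must meet the end stop. Axes as blank_mid.
- blank_heel (a point): Middle of the bottom edge of the blank's back, about which it tips. Rests on the board at the start. Axes as blank_mid.
- wedge_butt (a point): Middle of the butt (thick end, 56 mm wide, 34 high; 17 mm above the board) of the loose wooden wedge, 0.15 kg, lying by the guide, drawn back. x axis: butt to thin end, towards the end stop. 130 long, 56 to 30 mm thick, straight face to the blank, slanted face to the guide. It must go 100 to 165 mm to get tight; till then it mostly needs under 10 N, then the force climbs steeply.
- gouge_a: Bystander: gouge lying on the board behind the fence, 215 mm long.
- gouge_b: Bystander: gouge lying on the bench, 225 mm long.
- knife: Bystander: black-handled carving knife on the board outside the guide, 195 mm long.
- mallet: Bystander: round carver's mallet standing on its head, 84 mm wide, 212 mm tall.
- block: Bystander: plain uncut wooden block standing on the bench, 62 x 62 x 135 mm.
- stone: Bystander: sharpening stone in a wooden holder, 190 x 75 x 30 mm.
- dowels: Bystander: bundle of three thick dowels lying on the bench, 270 mm long, 49 mm high.
- jar: Bystander: white pot 76 mm wide, 90 mm high, with sticks in it up to 175 mm.
Mind the look-alikes: they are no part of the job. Leave any black or pink look-alike of the part that bears blank_mid alone.

How it is judged:
By the outcome, as a careful person would: the job done as asked, in the order asked, and still so for the second after the job is handed in, with the robot touching nothing.
It also fails if it takes over 56 s, if anything falls off the work surface, if the arm or the gripper's body presses on something with over 40 N, if the wrist force passes 120 N, or if a joint passes its speed limit or range.

## Robot

A 6-joint arm with a two-finger parallel gripper is mounted at the origin on the work surface. World frame = base frame: x ahead of the robot, y to its left, z up, the work surface at z = 0. Lengths are in m, angles in rad, forces in N, time in s.
With the tool pointing down it reaches from about 0.35 to 0.85 m from the base axis. Payload 8.1 kg.
Tool frame: the origin (TCP) lies between the finger pads; the fingertips stand 14 mm ahead of it and the grasp point (between the pads) lies 5 mm behind it (robot.tip_reach is the z of the fingertips in the tool frame, in m); z points along the fingers, y is the line along which they close (so a half turn about z gives the same grasp; the last joint's range is limited). The gripper opens to 93 mm and grips with 3 to 60 N. Pads are 15 mm wide; open, the fingers measure 128 mm over their backs; the gripper's body (75 mm by 188 mm) begins 65 mm behind the grasp point.
Start: joints at [-1.341, 0.13, 1.488, -0, 1.523, -0.085], TCP at [0.186, -0.571, 0.198] pointing down, gripper open.
Joint ranges: [-2.96, 2.96], [-0.89, 2.26], [0.02, 2.5], [-1.34, 4.48], [0, 2.73], [-2.66, 2.66]. Speed limits (rad/s): [2.39, 2.39, 2.79, 3.14, 3.14, 3.14].

## Interface

Orientations are given as a rotation vector (axis times angle).
In Python, from plant import robot gives the robot as it stands. The module is installed in compiled form; this text tells all that it offers.
- The arm moves only by the shell command python3 -m handwheel 'ROWS' [FORCE]. ROWS is JSON, a list of rows, each a list of 7 numbers: the closure, from -1 (fully open) to 1 (shut), then the shift along the tool's x, y, z each as a share of 100 cm, from -1 to 1, then the turn, a rotation vector about the tool's x, y, z each as a share of 180 degrees, from -1 to 1. In form: [[grip, tx, ty, tz, rx, ry, rz], ...]. A call has 1 to 20 rows; each row is the pose to reach, as a shift and turn from the pose commanded when the call began, along the tool's axes at that moment, turning the shorter way round; what a row does not reach only later rows make up. A row lasts 1/8 s, in which the tool goes at most 62.5 mm and 10.7 degrees, less where a joint would pass 70% of its speed; a pose out of reach is approached as far as the arm can. A call with a number of a shift or a turn outside -1 to 1 is refused whole. A call with a gripper value outside its range is refused whole. The fingers move at their own pace and stop on an object; FORCE is the grip in N (left out, the last holds). Time passes only in rows, so rows that repeat a pose let the fingers close. It gives the time, the measured TCP pose, the force, the opening and the grip force at its end, in the units of the state.
- robot.read_state(): the state, without advancing time (a new reading comes with each control period).
- robot.read_camera(name): name is "scene" or "top" or "wrist"; returns a dict with "frame" (384x512x3 uint8, red, green, blue), "fx", "fy", "cx", "cy" (pixels), "k1" (the pictures are not rectified: a ray, as slopes to the right and down, at radius r is drawn at 1 + k1 r^2 times it, then the intrinsics apply), "rvec" (rotation vector, rad) and "tvec" (3), from world to camera coordinates, as OpenCV has them; the wrist camera has in their place "T_tool_cam" (4x4, takes a point from camera to tool coordinates, whose origin is the TCP and whose axes are the flange's). Camera axes: x right, y down, z forward; pixel columns grow to the right and rows downward; lengths in m; the calibration is good to about 2 mm. A picture is of the moment at which its call begins: read the wrist's pose just before it. There is no depth.
- robot.close_job(): hands the job in; it is judged then, once.
Trained networks look in a picture, given as the dict that the camera call returned (one of the last four; its "shot" number tells which), for a name from the list of things; names that differ only in an ending like _2 or _b are one class to them, and where a whole thing is asked for, a point or a joint stands for the part that bears it (a point fixed in the world has none). Each returns a list of dicts, best first, with "conf" (0 to 1); they miss things now and then, are a little off and sometimes report something else, mostly with a low value. They report only what shows in the picture. A call takes as long as a camera call. They do not tell look-alikes from the thing itself.
- robot.regions_of(picture, name): "mask" (384x512 bool, what is visible of it) and "rect" ([left, top, right, bottom] in pixels, round what is visible of it).
The state is a dict: "t": time; "q": joint angles; "dq": joint speeds; "joint_torque": joint torques, N m; "tool_pos": TCP position; "orientation": TCP orientation; "force": force on the tool from outside, world axes, zero at the start; "wrist_torque": the same for the moment, N m; "opening": finger opening in m; "gripper_force": force on a finger pad.
Only numpy, scipy, OpenCV 4.12 (cv2) and the standard library are available. Lean on these libraries where they do the work, as an engineer would, in place of code of your own. Each camera call takes 0.05 s, during which the arm holds its last target. There are 200 camera calls.

## Working session

There is one attempt and no reset: what is moved stays moved. The work goes in short steps, Python scripts to look and compute and a shell command to move; the robot and the scene stay as the last step left them, time stands still between calls to the robot, and variables do not carry over. Pictures are saved under pics/ and viewed, at most 10 in all, crops included, and the job is handed in when it is done.

```bash
mkdir -p pics
cat > h.py <<'E'
import numpy as np,cv2
from scipy.spatial.transform import Rotation as R
from plant import robot
def ray(p,uv,st=None):
    k=p['k1'];d=np.array([(uv[0]-p['cx'])/p['fx'],(uv[1]-p['cy'])/p['fy']]);s=d.copy()
    for _ in range(30): s=d/(1+k*(s@s))
    v=np.array([s[0],s[1],1.])
    if 'rvec' in p:
        M=cv2.Rodrigues(np.array(p['rvec'],float))[0];return -M.T@np.array(p['tvec']).ravel(),M.T@v
    Rt=R.from_rotvec(st['orientation']).as_matrix();T=np.array(p['T_tool_cam'])
    return Rt@T[:3,3]+st['tool_pos'],Rt@T[:3,:3]@v
def atz(p,uv,z,st=None):
    o,d=ray(p,uv,st);return o+d*(z-o[2])/d[2]
def proj(p,X,st=None):
    X=np.asarray(X,float)
    if 'rvec' in p: c=cv2.Rodrigues(np.array(p['rvec'],float))[0]@X+np.array(p['tvec']).ravel()
    else:
        Rt=R.from_rotvec(st['orientation']).as_matrix();T=np.array(p['T_tool_cam'])
        c=T[:3,:3].T@(Rt.T@(X-st['tool_pos'])-T[:3,3])
    s=c[:2]/c[2];s=s*(1+p['k1']*(s@s));return np.array([s[0]*p['fx']+p['cx'],s[1]*p['fy']+p['cy']])
def save(p,n): cv2.imwrite('pics/'+n,p['frame'][:,:,::-1])
E
python3 - <<'E'
from h import *
ps={n:robot.read_camera(n) for n in('scene','top')}
for n,p in ps.items():
    for t in['board','blank_mid','wedge_butt','block','stop_face']:
        try:
            for r in robot.regions_of(p,t): print(n,t,round(r['conf'],2),r['rect'],r['mask'].sum())
        except Exception as e: print(t,e)
im=np.hstack([ps['scene']['frame'],ps['top']['frame']])
save(ps['scene'],'s0.png');save(ps['top'],'t0.png')
s=robot.read_state();print(s['t'],s['tool_pos'],s['orientation'],s['force'],s['opening'])
E
```

```text
scene board 0.78 [191.2, 152.4, 362.5, 305.7] 10248
scene blank_mid 0.95 [224.7, 66.6, 248.7, 119.4] 1052
scene blank_mid 0.93 [127.6, 123.0, 166.1, 175.8] 1336
scene blank_mid 0.68 [240.8, 157.2, 271.5, 212.4] 1342
scene blank_mid 0.55 [301.6, 99.7, 327.9, 157.4] 1181
scene wedge_butt 0.72 [262.0, 152.2, 290.3, 203.0] 433
scene wedge_butt 0.28 [180.6, 105.2, 212.9, 170.9] 1289
scene block 0.97 [339.8, 256.7, 389.9, 315.4] 1714
scene stop_face 0.88 [195.4, 149.2, 366.0, 309.1] 10550
top board 0.67 [191.8, 150.0, 323.0, 239.8] 8325
top blank_mid 0.98 [377.7, 214.6, 419.4, 242.3] 667
top blank_mid 0.78 [302.4, 254.0, 329.1, 278.9] 480
top blank_mid 0.77 [270.7, 171.4, 287.4, 202.7] 417
top blank_mid 0.73 [348.8, 107.5, 379.5, 140.3] 542
top wedge_butt 0.74 [272.7, 207.6, 313.0, 223.8] 632
top block 0.72 [192.1, 152.1, 321.9, 242.1] 8017
top block 0.56 [141.1, 200.6, 170.6, 225.7] 704
top stop_face 0.92 [190.6, 150.1, 323.3, 239.7] 8480
0.6 [ 0.18580327 -0.5705198   0.19793717] [ 3.10273086e+00  4.92432657e-01 -8.22421962e-06] [-0.52090639  0.62973422  0.25387184] 0.09284345415024903
```

View pics/s0.png

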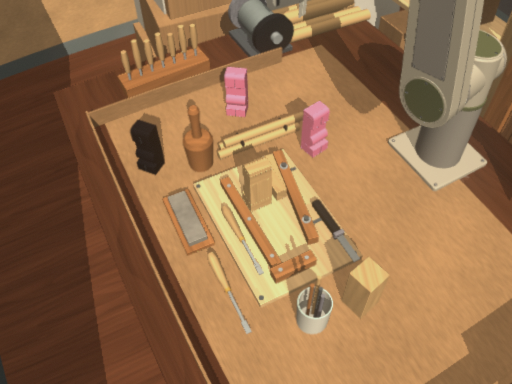

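View pics/t0.png

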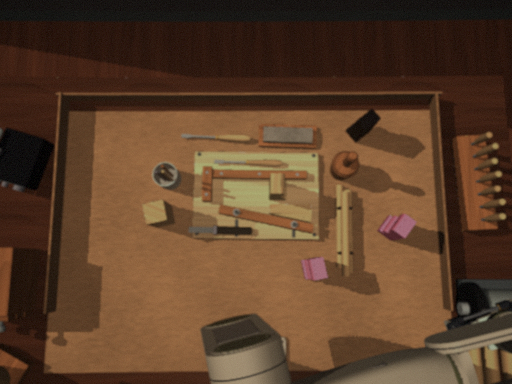

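The board is at top-view (194–320, 152–240), with the end stop at left (207,185). The fence is on row 174, the guide runs (219,208)→(313,229), and the wedge is at (295,212). There are four blank candidates in the scene view: pink (236,92), pink (314,128), black (147,148) and pale wood (257,185). The pale one, standing on the board between fence and wedge, fits the description. I'll confirm it in a crop.

```bash
cat > m.py <<'E'
from h import *
from scipy.optimize import least_squares
ps={n:robot.read_camera(n) for n in('scene','top')}
pts={}
for n,p in ps.items():
    m=None
    r=robot.regions_of(p,'stop_face')[0]; c=max(cv2.findContours(r['mask'].astype('uint8'),0,2)[0],key=cv2.contourArea)
    w=np.array([atz(p,q[0].astype(float),.018)[:2] for q in c],np.float32)
    print(n,'minrect',cv2.minAreaRect(w))
    a=robot.regions_of(p,'blank_mid')
    b=min(a,key=lambda r:np.hypot((r['rect'][0]+r['rect'][2])/2-(257 if n=='scene' else 278),(r['rect'][1]+r['rect'][3])/2-(185 if n=='scene' else 187)))
    print(n,'blank',b['rect'])
    wd=robot.regions_of(p,'wedge_butt')[0];print(n,'wedge',wd['rect'])
p=ps['top'];c1=cv2.resize(p['frame'][140:250,180:330],(750,550),interpolation=cv2.INTER_CUBIC)
cv2.imwrite('pics/c1.png',c1[:,:,::-1])
p=ps['scene'];c1=cv2.resize(p['frame'][140:310,180:370],(760,680),interpolation=cv2.INTER_CUBIC)[:600]
cv2.imwrite('pics/c2.png',c1[:,:,::-1])
print(ps['top']['tvec'],ps['top']['rvec'],ps['top']['fx'])
E
python3 m.py
```

```text
scene minrect ((0.5476396679878235, -0.014642953872680664), (0.4091367721557617, 0.2849101126194), 89.03767395019531)
scene blank [241.3, 157.6, 270.6, 211.7]
scene wedge [264.2, 156.3, 288.6, 203.3]
top minrect ((0.5475241541862488, -0.022956520318984985), (0.4043826758861542, 0.288299024105072), 88.99972534179688)
top blank [268.8, 171.2, 283.5, 201.7]
top wedge [274.2, 206.4, 313.1, 220.5]
[-0.03331595  0.57151299  1.38933   ] [ 2.1338991  -2.14636204  0.17741127] 456.7807870108243
```

View pics/c1.png

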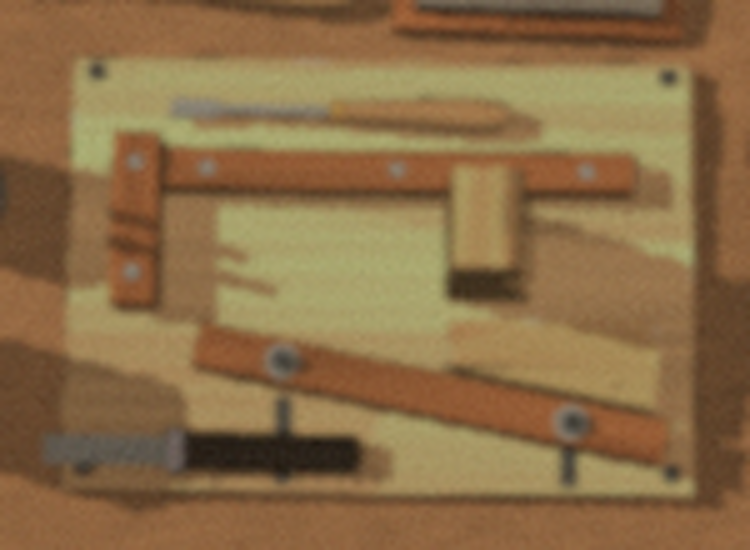

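View pics/c2.png

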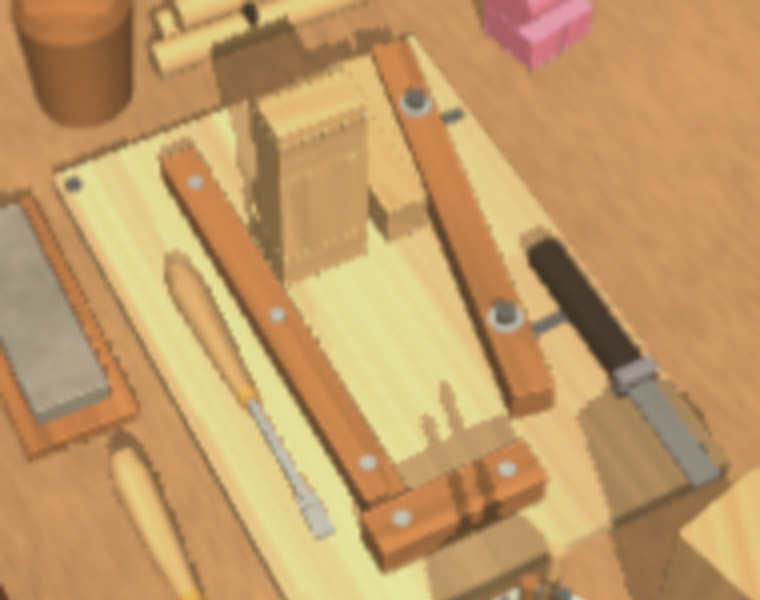

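The pale blank (crop c2 at 270–368 × 80–280) stands between the fence and the loose wedge (crop c2 at 400,190), so it is the right one. Next I'll turn these pixels into world and board coordinates.

```bash
cat > g.py <<'E'
from h import *
p=robot.read_camera('top');s=robot.read_camera('scene')
T=lambda u,v:(180+u/5-.4,140+v/5-.4); S=lambda u,v:(180+u/4-.375,140+v/4-.375)
f=lambda n,a:print(n,np.round(a[:2]*1000,1))
print('top');
tl,tr,br,bl=[atz(p,T(*q),.018) for q in((75,58),(694,70),(694,496),(65,490))]
for n,a in zip(('tl','tr','br','bl'),(tl,tr,br,bl)):f(n,a)
c=(tl+tr+br+bl)/4;yaw=np.arctan2(*( (tl+bl-tr-br)[[1,0]]));f('c',c);print('yaw',np.degrees(yaw))
def B(a,c=c,yaw=yaw): 
    q=R.from_euler('z',-yaw).apply(a-c*[1,1,0]);return q
g=lambda n,a:(f(n,a),print('    board',np.round(B(a)[:2]*1000,1)))
for n,q,z in[('stop a',(158,138),.048),('stop b',(156,305),.048),('fence a',(170,190),.042),('fence b',(632,195),.042),
 ('guide a',(205,325),.046),('guide b',(665,417),.046),('wbutt1',(662,348),.052),('wbutt2',(657,404),.052),('wtip1',(449,318),.052),('wtip2',(449,370),.052),
 ('crownTL',(450,165),.168),('crownTR',(520,163),.168),('crownBR',(518,270),.168),('crownBL',(449,270),.168)]: g(n,atz(p,T(*q),z))
print('scene')
for n,q,z in[('cor-x-y',(57,172),.018),('cor-x+y',(410,38),.018),('stop a',(362,512),.048),('stop b',(525,440),.048),('heel+y',(366,250),.018),('heel-y',(285,282),.018),('backtop +y',(366,108),.168),('backtop -y',(285,143),.168),('wtip bl',(372,198),.052),('wtip br',(428,200),.052),('fence end',(162,158),.042)]: g(n,atz(s,S(*q),z))
E
python3 g.py
```

```text
top
tl [689.1 174.6]
tr [ 679.1 -226.4]
br [ 404.6 -219.1]
bl [410.8 176.2]
c [545.9 -23.7]
yaw 88.83868747506115
stop a [629.9 117.3]
    board [142.6 -81.1]
stop b [523.7 117.4]
    board [140.5  25.1]
fence a [597.6 110. ]
    board [134.6 -49. ]
fence b [ 592.8 -181.8]
    board [-157.2  -50.1]
guide a [511.2  86.9]
    board [109.8  36.9]
guide b [ 452.2 -198.7]
    board [-176.9   90.1]
wbutt1 [ 494.5 -197.2]
    board [-174.6   47.8]
wbutt2 [ 459.8 -193.3]
    board [-171.3   82.7]
wtip1 [514.  -65.2]
    board [-42.2  31.1]
wtip2 [481.6 -64.9]
    board [-42.5  63.5]
crownTL [588.7 -63.6]
    board [-39.1 -43.6]
crownTR [ 589.7 -104. ]
    board [-79.5 -45.4]
crownBR [ 527.3 -102. ]
    board [-78.7  17. ]
crownBL [527.5 -62.5]
    board [-39.2  17.6]
scene
cor-x-y [ 677.6 -219.7]
    board [-193.3 -135.7]
cor-x+y [ 406.2 -212.9]
    board [-192.   135.8]
stop a [630.9 122. ]
    board [147.3 -82. ]
stop b [522.9 125.8]
    board [149.  26.]
heel+y [526.  -61.9]
    board [-38.7  19.2]
heel-y [584.4 -64.3]
    board [-39.9 -39.3]
backtop +y [531.3 -55.4]
    board [-32.  14.]
backtop -y [585.7 -54.2]
    board [-29.8 -40.4]
wtip bl [514.9 -74.5]
    board [-51.5  29.9]
wtip br [484.1 -55.8]
    board [-33.4  61.2]
fence end [ 616.7 -177.7]
    board [-152.6  -73.9]
```

```bash
cat >> h.py <<'E'
def row(pos,yaw=89.):
    s=robot.read_state();R0=R.from_rotvec(s['orientation']);yw=np.radians(yaw)
    Rt=R.from_matrix(np.array([[np.cos(yw),np.sin(yw),0],[np.sin(yw),-np.cos(yw),0],[0,0,-1]]).T.T)
    d=R0.inv().apply(np.array(pos)-s['tool_pos']);r=(R0.inv()*Rt).as_rotvec()/np.pi
    print(np.round(d,4),np.round(r,4))
def st():
    s=robot.read_state();print(round(s['t'],2),np.round(s['tool_pos'],4),np.round(s['force'],1),np.round(s['q'],2),s['opening'])
E
python3 -c "
from h import *
row([.3,-.4,.26]);row([.557,-.165,.26])"
```

```text
[ 0.1614 -0.1268 -0.0621] [-0.     -0.     -0.3942]
[ 0.4785 -0.2707 -0.0621] [-0.     -0.     -0.3942]
```

```bash
python3 -m handwheel '[[1,0.05,-0.04,-0.062,0,0,-0.05],[1,0.16,-0.127,-0.062,0,0,-0.2],[1,0.16,-0.127,-0.062,0,0,-0.2],[1,0.16,-0.127,-0.062,0,0,-0.2],[1,0.4785,-0.2707,-0.062,0,0,-0.3942],[1,0.4785,-0.2707,-0.062,0,0,-0.3942],[1,0.4785,-0.2707,-0.062,0,0,-0.3942],[1,0.4785,-0.2707,-0.062,0,0,-0.3942],[1,0.4785,-0.2707,-0.062,0,0,-0.3942],[1,0.4785,-0.2707,-0.062,0,0,-0.3942],[1,0.4785,-0.2707,-0.062,0,0,-0.3942],[1,0.4785,-0.2707,-0.062,0,0,-0.3942]]' | tail -c 600
python3 -c "
from h import *
st();row([.557,-.155,.152])
p=robot.read_camera('wrist');save(p,'w1.png');st()"
```

```text
t: 2.6
tool_pos: [0.5566, -0.1653, 0.2598]
orientation: [-2.24, -2.202, 0.001]
force: [-0.2, -0.3, 0.1]
opening: 0.0004
gripper_force: 0.0
2.6 [ 0.5566 -0.1653  0.2598] [-0.2 -0.3  0.1] [-0.38  0.06  1.45 -0.    1.63 -0.36] 0.00040915356524319187
[0.0103 0.0003 0.1078] [-0.0002  0.0001  0.    ]
2.65 [ 0.5564 -0.1657  0.26  ] [-0.1 -0.1 -0. ] [-0.38  0.06  1.45 -0.    1.63 -0.36] 0.0005212432631565428
```

View pics/w1.png

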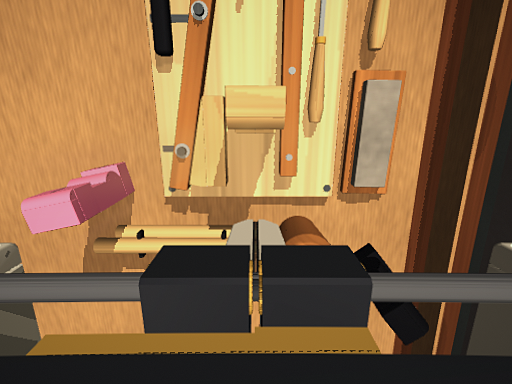

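The wrist view shows the blank at (226–287, 86–130), the wedge butt at (190–226, 185) against the guide, and the mallet at (300,235).

Run:
```python
from h import *
s=robot.read_state();p=robot.read_camera('wrist')
for n,q,z in[('crown',(226,86),.168),('crown',(285,86),.168),('plinth front',(226,130),.048),('plfront',(285,130),.048),('wbutt',(190,185),.052),('wbutt',(224,186),.052),('wtip',(224,96),.052),('wtip',(203,97),.052),('fence end',(281,175),.042),('board',(166,196),.018),('board',(334,196),.018),('mallet top edge',(284,218),.06),('mallet',(326,240),.06)]: print(n,np.round(atz(p,q,z,s)*1000))
t=robot.read_camera('top')
for c in [(346,165)]: print('mallet top',atz(t,c,.1))
```

```text
crown [529. -63. 168.]
crown [586. -64. 168.]
plinth front [ 514. -110.   48.]
plfront [ 600. -112.   48.]
wbutt [ 456. -191.   52.]
wbutt [ 507. -193.   52.]
wtip [514. -64.  52.]
wtip [485. -65.  52.]
fence end [ 595. -180.   42.]
board [ 405. -217.   18.]
board [ 686. -223.   18.]
mallet top edge [ 598. -244.   60.]
mallet [ 665. -282.   60.]
mallet top [ 0.62392048 -0.29820825  0.1       ]
```

```bash
python3 -m handwheel '[[1,0.01,0,0.055,0,0,0],[1,0.01,0,0.108,0,0,0],[1,0.01,0,0.108,0,0,0],[1,0.025,0,0.108,0,0,0],[1,0.04,0,0.108,0,0,0],[1,0.05,0,0.108,0,0,0],[1,0.057,0,0.108,0,0,0],[1,0.064,0,0.108,0,0,0],[1,0.071,0,0.108,0,0,0],[1,0.078,0,0.108,0,0,0],[1,0.085,0,0.108,0,0,0],[1,0.09,0,0.108,0,0,0]]'; python3 -m handwheel '[[1,0.005,0,0,0,0,0],[1,0.010,0,0,0,0,0],[1,0.015,0,0,0,0,0],[1,0.02,0,0,0,0,0],[1,0.02,0,0,0,0,0],[1,0.02,0,0,0,0,0],[1,0.02,0,0,0,0,0],[1,0.02,0,0,0,0,0]]'
python3 -c "
from h import *
p=robot.read_camera('scene')
save(p,'s2.png');st()
cv2.imwrite('pics/s2c.png',cv2.resize(p['frame'][130:310,180:370],(633,600))[:,:,::-1])"
```

```text
t: 4.25
tool_pos: [0.5585, -0.0745, 0.1519]
orientation: [-2.241, -2.202, 0.0]
force: [0.1, 0.2, 0.3]
opening: 0.0006
gripper_force: 0.0
t: 5.25
tool_pos: [0.5589, -0.0551, 0.1519]
orientation: [2.241, 2.202, -0.0]
force: [-0.1, 0.2, 0.9]
opening: 0.0009
gripper_force: 0.0
5.3 [ 0.5589 -0.0551  0.1519] [-0.  -0.2  0. ] [-0.19  0.05  1.66  0.    1.43 -0.17] 0.0006105808815620238
```

View pics/s2c.png

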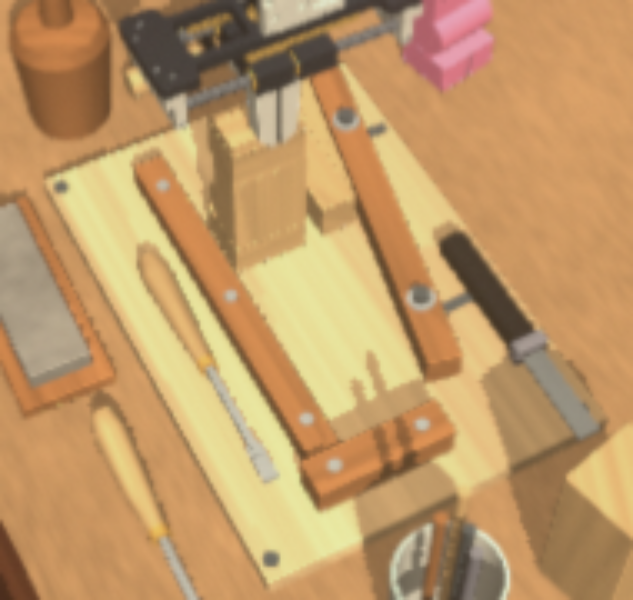

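The scene crop shows the blank still upright, with the fingers at crop (280,120) behind its crown. No contact force has been felt. I'll check where the TCP projects.

Run:
```python
from h import *
s=robot.read_state()
for n in('scene','top'):
    p=robot.read_camera(n);t=s['tool_pos']
    for d in (-7.5,7.5):
        uv=proj(p,t+[0,d/1e3,-.014]);print(n,'tip',uv, (uv-[180,130])*633/190 if n=='scene' else '')
    if n=='scene':
        print('crown corner',[((proj(p,x)-[180,130])*633/190).round() for x in([.527,-.063,.168],[.588,-.063,.168],[.588,-.105,.168],[.527,-.105,.168])])
    for r in robot.regions_of(p,'blank_mid'): print(n,np.round(r['rect']),r['conf'])
    if n=='top': cv2.imwrite('pics/t2.png',cv2.resize(p['frame'][140:250,180:330],(750,550))[:,:,::-1])
```

```text
scene tip [259.46921423 177.04283036] [264.75796108 156.72690327]
scene tip [262.44066932 181.27810902] [274.65759832 170.83706849]
crown corner [array([304., 113.]), array([227., 144.]), array([201., 105.]), array([276.,  75.])]
scene [242. 160. 270. 213.] 0.94
scene [225.  69. 242. 118.] 0.76
scene [127. 121. 164. 175.] 0.72
scene [303. 102. 327. 159.] 0.67
top tip [269.09210574 184.48626216] 
top tip [263.98971065 184.51368232] 
top [302. 254. 328. 279.] 0.86
top [349. 112. 378. 142.] 0.83
top [269. 179. 286. 203.] 0.66
top [375. 215. 420. 239.] 0.58
```

View pics/t2.png

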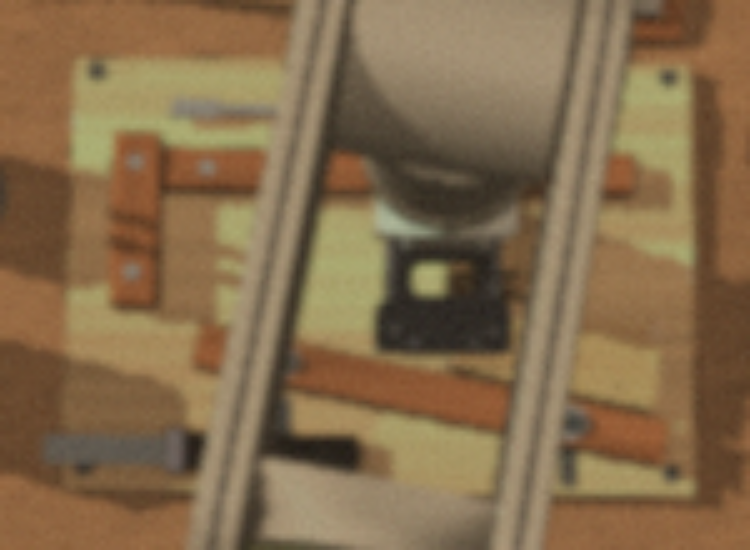

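Run:
```python
from h import *
p=robot.read_camera('scene');w=robot.read_camera('wrist')
a=cv2.resize(p['frame'][130:220,222:298],(400,474),interpolation=cv2.INTER_CUBIC)
b=cv2.resize(w['frame'],(400,300));b2=np.vstack([b,np.zeros((174,400,3),'uint8')])
cv2.imwrite('pics/z.png',np.hstack([a,b2])[:,:,::-1]);st()
print('state',robot.read_state()['wrist_torque'])
```

```text
5.6 [ 0.5589 -0.055   0.1519] [-0.6  0.8  0.5] [-0.19  0.05  1.66 -0.    1.43 -0.17] 0.0005084419275309422
state [-0.05120754 -0.08355532 -0.0165586 ]
```

View pics/z.png

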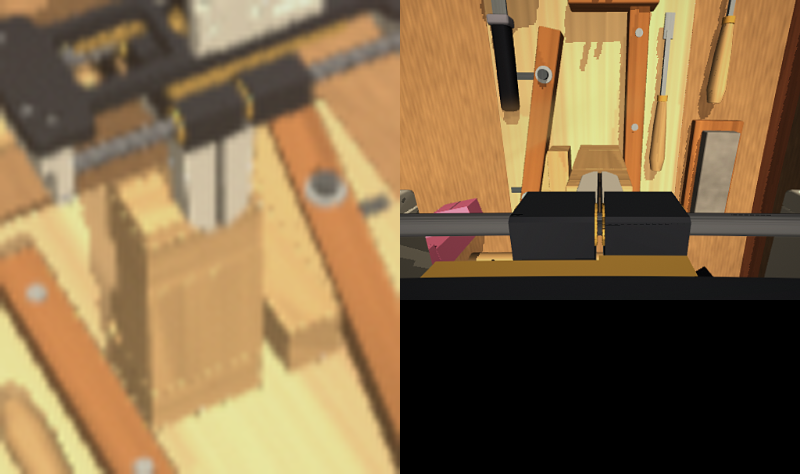

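The zoom shows the rounded fingertips reaching in front of or above the crown, with nothing touched, so a height is off. I'll triangulate the crown edge and check tip_reach.

Run:
```python
from h import *
print('reach',robot.tip_reach)
s=robot.read_state();p=robot.read_camera('scene');t=robot.read_camera('top')
def tri(rs):
    A=sum(np.eye(3)-np.outer(d,d)/(d@d) for o,d in rs);b=sum((np.eye(3)-np.outer(d,d)/(d@d))@o for o,d in rs);return np.linalg.solve(A,b)
S=lambda u,v:(180+u/4-.375,140+v/4-.375);T=lambda u,v:(180+u/5-.4,140+v/5-.4)
for a,b in[((366,108),(449,270)),((285,143),(450,165+5)),((57,172),(694,70)),((410,38),(694,496)),((362,512),(158,138)),((525,440),(156,305))]:
    rs=[ray(p,S(*a)),ray(t,T(*b))];X=tri(rs);print(X.round(4),[np.round(np.linalg.norm(np.cross(X-o,d/np.linalg.norm(d))),4) for o,d in rs])
# scene tip line: at TCP x,y , z of pixel
o,d=ray(p,(222+210/5.26,130+228/5.27));k=(s['tool_pos'][1]+.0075-o[1])/d[1];print('tip z if at y front',o+k*d)
for z in(.138,.15,.16,.17): print(z,proj(p,[.5589,-.0475,z]),proj(p,[.5589,-.0625,z]))
```

```text
reach 0.014
[ 0.5282 -0.0623  0.1596] [np.float64(0.0007), np.float64(0.0007)]
[ 0.5849 -0.0621  0.1603] [np.float64(0.0028), np.float64(0.0028)]
[ 0.6782 -0.2257  0.0127] [np.float64(0.0024), np.float64(0.0024)]
[ 0.4039 -0.2191  0.0115] [np.float64(0.0013), np.float64(0.0013)]
[0.6301 0.1185 0.0424] [np.float64(0.0011), np.float64(0.0011)]
[0.5223 0.1202 0.0406] [np.float64(0.0031), np.float64(0.0031)]
tip z if at y front [ 0.56017528 -0.04750113  0.16816643]
0.138 [262.46017354 181.29081044] [259.48827901 177.05501292]
0.15 [262.43855179 178.0588611 ] [259.44287456 173.81248905]
0.16 [262.42028886 175.32522224] [259.40454025 171.0703716 ]
0.17 [262.40179973 172.5542061 ] [259.36574689 168.29119714]
```

```bash
python3 -m handwheel '[[1,-0.015,0,0,0,0,0],[1,-0.027,0,0,0,0,0],[1,-0.027,0,0,0,0,0],[1,-0.027,0,0.001,0,0,0],[1,-0.027,0,0.002,0,0,0],[1,-0.027,0,0.003,0,0,0],[1,-0.027,0,0.004,0,0,0]]'; python3 -m handwheel '[[1,0,0,0.001,0,0,0],[1,0,0,0.002,0,0,0],[1,0,0,0.003,0,0,0],[1,0,0,0.003,0,0,0]]'
```

```text
t: 6.58
tool_pos: [0.5584, -0.0818, 0.1479]
orientation: [-2.24, -2.202, 0.0]
force: [-0.2, 0.6, 0.3]
opening: 0.0004
gripper_force: 0.0
t: 7.08
tool_pos: [0.5599, -0.082, 0.1478]
orientation: [2.238, 2.2, 0.004]
force: [-2.8, 1.6, 14.3]
opening: 0.0003
gripper_force: 6.9
```

```bash
python3 -m handwheel '[[1,0,0,-0.02,0,0,0],[1,-0.04,0,-0.02,0,0,0],[1,-0.073,0,-0.02,0,0,0],[1,-0.073,0,-0.02,0,0,0],[1,-0.073,0,0.027,0,0,0],[1,-0.073,0,0.027,0,0,0],[1,-0.065,0,0.027,0,0,0],[1,-0.055,0,0.027,0,0,0],[1,-0.045,0,0.027,0,0,0],[1,-0.038,0,0.027,0,0,0],[1,-0.034,0,0.027,0,0,0],[1,-0.03,0,0.027,0,0,0],[1,-0.026,0,0.027,0,0,0]]'; python3 -m handwheel '[[1,0.004,0,0,0,0,0],[1,0.008,0,0,0,0,0],[1,0.012,0,0,0,0,0]]'
python3 - <<'E'
from h import *
st();p=robot.read_camera('scene')
for r in robot.regions_of(p,'blank_mid'): print(np.round(r['rect']),r['conf'])
E
```

```text
t: 8.7
tool_pos: [0.558, -0.108, 0.118]
orientation: [2.241, 2.201, -0.0]
force: [-0.2, -1.0, 0.4]
opening: 0.0007
gripper_force: 0.4
t: 9.07
tool_pos: [0.5582, -0.0957, 0.1179]
orientation: [-2.241, -2.202, -0.0]
force: [0.0, -1.1, 0.1]
opening: 0.0003
gripper_force: 0.2
9.07 [ 0.5582 -0.0957  0.1179] [ 0.  -1.1  0.1] [-0.26  0.09  1.68  0.    1.37 -0.24] 0.0002951005337394993
[303. 103. 328. 160.] 0.82
[226.  70. 234. 118.] 0.82
[129. 120. 164. 176.] 0.7
[243. 165. 275. 212.] 0.69
[231. 112. 306. 154.] 0.65
```

The blank is tipping: contact is about 1 N and its rectangle is shifting. Continuing the push.

```bash
python3 -m handwheel '[[1,0.006,0,0,0,0,0],[1,0.012,0,0,0,0,0],[1,0.018,0,0,0,0,0],[1,0.024,0,0,0,0,0],[1,0.030,0,0,0,0,0],[1,0.036,0,0,0,0,0],[1,0.042,0,0,0,0,0],[1,0.042,0,0,0,0,0],[1,0.042,0,0,0,0,0],[1,0.042,0,0,0,0,0],[1,0.042,0,0,0,0,0]]'
python3 - <<'E'
from h import *
st();p=robot.read_camera('scene')
for r in robot.regions_of(p,'blank_mid'): print(np.round(r['rect']),r['conf'])
E
```

```text
t: 10.55
tool_pos: [0.5589, -0.0542, 0.1179]
orientation: [2.241, 2.201, -0.0]
force: [-0.0, 0.1, 0.0]
opening: 0.0002
gripper_force: 0.0
10.55 [ 0.5589 -0.0542  0.1179] [-0.   0.1  0. ] [-0.19  0.08  1.69 -0.    1.37 -0.17] 0.0001731195152050331
[252. 196. 305. 259.] 0.72
[130. 119. 164. 176.] 0.71
[226.  69. 241. 119.] 0.68
[304. 103. 330. 157.] 0.62
```

```bash
python3 -m handwheel '[[1,-0.04,0,0,0,0,0],[1,-0.073,0,0,0,0,0],[1,-0.073,0,0.05,0,0,0],[1,-0.073,0,0.098,0,0,0],[1,-0.073,0,0.098,0,0,0],[1,-0.05,0,0.098,0,0,0],[1,-0.035,0,0.098,0,0,0],[1,-0.03,0,0.098,0,0,0],[1,-0.028,0,0.098,0,0,0],[1,-0.026,0,0.098,0,0,0],[1,-0.024,0,0.098,0,0,0]]'
python3 - <<'E'
from h import *
s=robot.read_state();st();p=robot.read_camera('scene');w=robot.read_camera('wrist')
cv2.imwrite('pics/v9.png',np.hstack([cv2.resize(p['frame'][150:290,200:340],(400,400)),cv2.resize(w['frame'],(400,300))[:, :] if 0 else cv2.copyMakeBorder(cv2.resize(w['frame'],(400,300)),0,100,0,0,0)])[:,:,::-1])
E
```

```text
t: 12.02
tool_pos: [0.5585, -0.0782, 0.02]
orientation: [2.241, 2.201, -0.0]
force: [0.0, -0.1, -0.0]
opening: 0.0007
gripper_force: 0.0
12.03 [ 0.5585 -0.0782  0.02  ] [ 0.  -0.1 -0. ] [-0.23  0.19  1.76 -0.    1.19 -0.21] 0.0006901855895202257
```

View pics/v9.png

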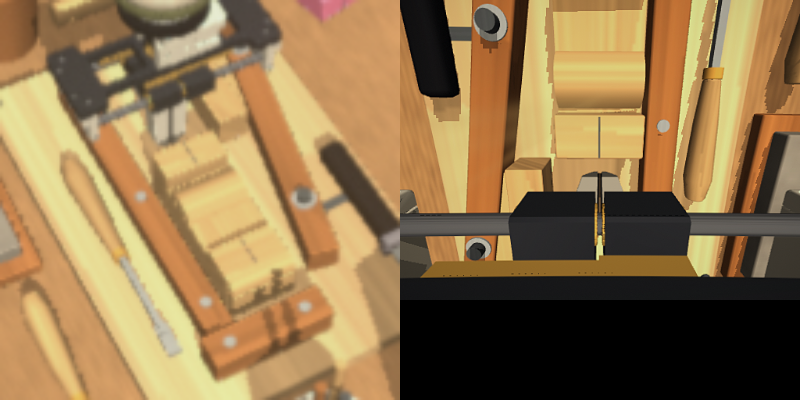

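The blank lies flat on its back, straight, with its head (250,295) a short way from the stop (270,330). The fingers are behind its foot, so I'll slide it slowly.

```bash
python3 -m handwheel '[[1,0.003,0,0,0,0,0],[1,0.006,0,0,0,0,0],[1,0.008,0,0,0,0,0],[1,0.01,0,0,0,0,0],[1,0.012,0,0,0,0,0],[1,0.014,0,0,0,0,0],[1,0.016,0,0,0,0,0],[1,0.018,0,0,0,0,0],[1,0.02,0,0,0,0,0],[1,0.022,0,0,0,0,0],[1,0.024,0,0,0,0,0]]' | grep -E 'pos|force'; python3 -m handwheel '[[1,0.002,0,0,0,0,0],[1,0.004,0,0,0,0,0],[1,0.006,0,0,0,0,0],[1,0.008,0,0,0,0,0]]'| grep -E 'pos|force'; python3 -c "
from h import *
p=robot.read_camera('scene')
for r in robot.regions_of(p,'blank_mid')[:4]: print(np.round(r['rect']))"
```

```text
tool_pos: [0.5589, -0.054, 0.0199]
force: [-0.1, -1.8, -0.5]
gripper_force: 0.8
tool_pos: [0.559, -0.0459, 0.0199]
force: [-0.9, -1.9, 0.4]
gripper_force: 0.8
[257. 200. 305. 264.]
[226.  68. 244. 116.]
[304. 105. 327. 160.]
[128. 119. 168. 173.]
```

```bash
python3 -m handwheel '[[1,0.0015,0,0,0,0,0],[1,0.003,0,0,0,0,0],[1,0.0045,0,0,0,0,0],[1,0.006,0,0,0,0,0]]' | grep -E 'pos|force'; python3 -m handwheel '[[1,0.0015,0,0,0,0,0],[1,0.003,0,0,0,0,0]]'| grep -E 'pos|force'
```

```text
tool_pos: [0.5592, -0.0399, 0.0199]
force: [-0.3, -2.3, -0.8]
gripper_force: 0.8
tool_pos: [0.5594, -0.039, 0.0201]
force: [-0.6, -15.2, -0.2]
gripper_force: 7.6
```

The crown met the stop at 15 N. Moving to behind the wedge butt.

```bash
python3 -m handwheel '[[1,-0.02,0,0,0,0,0],[1,-0.03,0,-0.06,0,0,0],[1,-0.04,0,-0.11,0,0,0],[1,-0.1,-0.03,-0.11,0,0,0],[1,-0.16,-0.06,-0.11,0,0,0],[1,-0.1763,-0.07,-0.11,0,0,0],[1,-0.1763,-0.07,-0.08,0,0,0],[1,-0.1763,-0.07,-0.04,0,0,0],[1,-0.1763,-0.07,-0.01,0,0,0],[1,-0.1763,-0.07,0.005,0,0,0],[1,-0.1763,-0.07,0.005,0,0,0]]'
python3 - <<'E'
from h import *
p=robot.read_camera('scene')
for n in('blank_mid','wedge_butt'):
  for r in robot.regions_of(p,n): print(n,np.round(r['rect']),r['conf'])
E
```

```text
t: 16.23
tool_pos: [0.4854, -0.2118, 0.0141]
orientation: [-2.24, -2.2, 0.0]
force: [-0.3, 1.2, 0.1]
opening: 0.0005
gripper_force: 0.0
blank_mid [303. 103. 329. 157.] 0.9
blank_mid [226.  71. 244. 118.] 0.84
blank_mid [126. 119. 163. 174.] 0.57
blank_mid [216. 111. 307. 158.] 0.54
wedge_butt [252. 154. 289. 202.] 0.64
wedge_butt [256. 201. 307. 263.] 0.64
```

```bash
python3 -m handwheel '[[1,0.005,0,0,0,0,0],[1,0.01,0,0,0,0,0],[1,0.014,0.0,0,0,0,0],[1,0.018,0.001,0,0,0,0],[1,0.022,0.002,0,0,0,0],[1,0.026,0.003,0,0,0,0],[1,0.03,0.0035,0,0,0,0]]'|grep -E 'pos|force'; python3 -m handwheel '[[1,0.005,0.001,0,0,0,0],[1,0.01,0.002,0,0,0,0],[1,0.015,0.003,0,0,0,0],[1,0.02,0.004,0,0,0,0],[1,0.025,0.005,0,0,0,0],[1,0.03,0.006,0,0,0,0],[1,0.035,0.007,0,0,0,0],[1,0.04,0.008,0,0,0,0]]'|grep -E 't:|pos|force'
python3 - <<'E'
from h import *
st();p=robot.read_camera('scene')
for n in('blank_mid','wedge_butt'):
  for r in robot.regions_of(p,n): print(n,np.round(r['rect']),r['conf'])
E
```

```text
tool_pos: [0.4903, -0.1819, 0.0149]
force: [0.4, -0.5, -0.1]
gripper_force: 0.4
t: 18.25
tool_pos: [0.4989, -0.1419, 0.0149]
force: [-0.3, -0.1, -0.2]
gripper_force: 0.3
18.25 [ 0.4989 -0.1419  0.0149] [-0.3 -0.1 -0.2] [-0.38  0.08  1.89 -0.    1.17 -0.36] 0.0005964687647637056
blank_mid [225.  68. 250. 117.] 0.91
blank_mid [128. 123. 164. 172.] 0.86
blank_mid [261. 202. 306. 265.] 0.75
wedge_butt [259. 171. 292. 218.] 0.84
wedge_butt [258. 202. 308. 263.] 0.52
```

```bash
python3 -m handwheel '[[1,0.004,0.001,0,0,0,0],[1,0.008,0.0015,0,0,0,0],[1,0.012,0.0025,0,0,0,0],[1,0.016,0.003,0,0,0,0],[1,0.02,0.004,0,0,0,0],[1,0.024,0.005,0,0,0,0],[1,0.027,0.0055,0,0,0,0],[1,0.03,0.006,0,0,0,0]]'|grep -E 'pos|force'; python3 -m handwheel '[[1,0.002,0.0005,0,0,0,0],[1,0.004,0.001,0,0,0,0],[1,0.006,0.001,0,0,0,0]]'|grep -E 't:|pos|force'
```

```text
tool_pos: [0.5054, -0.1121, 0.0149]
force: [0.3, -1.3, -0.0]
gripper_force: 0.4
t: 19.77
tool_pos: [0.5065, -0.1063, 0.0149]
force: [-0.1, -1.5, -0.3]
gripper_force: 0.6
```

```bash
python3 -m handwheel '[[1,0.002,0.0005,0,0,0,0],[1,0.004,0.001,0,0,0,0],[1,0.006,0.001,0,0,0,0]]'|grep -E 't:|pos|force'
```

```text
t: 20.15
tool_pos: [0.5077, -0.1003, 0.0149]
force: [0.1, -1.7, -0.3]
gripper_force: 0.9
```

```bash
python3 -m handwheel '[[1,0.002,0.0005,0,0,0,0],[1,0.004,0.001,0,0,0,0],[1,0.006,0.001,0,0,0,0]]'|grep -E 't:|pos|force'; python3 -m handwheel '[[1,0.0015,0,0,0,0,0],[1,0.003,0.0005,0,0,0,0],[1,0.0045,0.001,0,0,0,0]]'|grep -E 't:|pos|force'
```

```text
t: 20.52
tool_pos: [0.5089, -0.0943, 0.015]
force: [1.2, -2.5, -0.0]
gripper_force: 1.0
t: 20.9
tool_pos: [0.5098, -0.0899, 0.015]
force: [-0.6, -2.1, 0.8]
gripper_force: 1.1
```

```bash
python3 -m handwheel '[[1,0.0015,0,0,0,0,0],[1,0.003,0.0005,0,0,0,0],[1,0.0045,0.001,0,0,0,0]]'|grep -E 't:|pos|force'
```

```text
t: 21.28
tool_pos: [0.5108, -0.0853, 0.0149]
force: [-1.4, -2.1, 0.1]
gripper_force: 1.1
```

```bash
python3 -m handwheel '[[1,0.0015,0,0,0,0,0],[1,0.003,0.0005,0,0,0,0],[1,0.0045,0.001,0,0,0,0]]'|grep -E 't:|pos|force'
```

```text
t: 21.65
tool_pos: [0.5118, -0.0808, 0.0149]
force: [-1.0, -2.4, 0.8]
gripper_force: 1.1
```

```bash
python3 -m handwheel '[[1,0.001,0,0,0,0,0],[1,0.002,0.0005,0,0,0,0],[1,0.003,0.0005,0,0,0,0]]'|grep -E 't:|pos|force'
```

```text
t: 22.02
tool_pos: [0.5125, -0.0778, 0.0149]
force: [0.3, -1.4, 0.3]
gripper_force: 0.8
```

```bash
python3 -m handwheel '[[1,0.0015,0,0,0,0,0],[1,0.003,0.0005,0,0,0,0],[1,0.0045,0.001,0,0,0,0]]'|grep -E 't:|pos|force'
```

```text
t: 22.4
tool_pos: [0.5134, -0.0734, 0.0149]
force: [-0.1, -1.7, 0.3]
gripper_force: 0.9
```

```bash
python3 -m handwheel '[[1,0.0015,0,0,0,0,0],[1,0.003,0.0005,0,0,0,0],[1,0.004,0.001,0,0,0,0]]'|grep -E 't:|pos|force'
```

```text
t: 22.78
tool_pos: [0.514, -0.0708, 0.0149]
force: [-4.9, -11.2, 2.7]
gripper_force: 5.7
```

```bash
python3 -m handwheel '[[1,0.001,0,0,0,0,0],[1,0.002,0.0005,0,0,0,0],[1,0.003,0.0005,0,0,0,0]]'|grep -E 't:|pos|force'
python3 - <<'E'
from h import *
p=robot.read_camera('scene')
for n in('blank_mid','wedge_butt'):
  for r in robot.regions_of(p,n): print(n,np.round(r['rect']),r['conf'])
E
```

```text
t: 23.15
tool_pos: [0.5139, -0.0707, 0.015]
force: [-7.4, -24.0, 1.6]
gripper_force: 12.4
blank_mid [304. 103. 328. 156.] 0.73
blank_mid [252. 204. 304. 264.] 0.7
blank_mid [127. 120. 163. 174.] 0.69
blank_mid [228.  66. 248. 119.] 0.55
blank_mid [314. 200. 356. 261.] 0.42
wedge_butt [266. 190. 306. 240.] 0.85
```

The wedge has bitten: 24 N with no travel. I'll firm it up to about 35 N.

```bash
python3 -m handwheel '[[1,0.001,0,0,0,0,0],[1,0.0015,0,0,0,0,0],[1,0.0015,0,0,0,0,0]]'|grep -E 't:|pos|force'
```

```text
t: 23.68
tool_pos: [0.5139, -0.0706, 0.015]
force: [-8.4, -27.7, 1.2]
gripper_force: 14.3
```

```bash
python3 -m handwheel '[[1,0.0005,0,0,0,0,0],[1,0.001,0,0,0,0,0],[1,0.001,0,0,0,0,0]]'|grep -E 't:|pos|force'
```

```text
t: 24.05
tool_pos: [0.5139, -0.0706, 0.015]
force: [-7.9, -32.7, 0.4]
gripper_force: 16.5
```

```bash
python3 -m handwheel '[[1,-0.004,-0.001,0,0,0,0],[1,-0.012,-0.003,0,0,0,0],[1,-0.04,-0.01,0,0,0,0],[1,-0.07,-0.01,-0.05,0,0,0],[1,-0.1,-0.01,-0.11,0,0,0],[1,-0.14,-0.01,-0.17,0,0,0],[1,-0.16,-0.1,-0.2,0,0,0],[1,-0.16,-0.15,-0.22,0,0,0],[1,-0.16,-0.15,-0.22,0,0,0],[1,-0.16,-0.15,-0.22,0,0,0]]'
python3 - <<'E'
from h import *
st();p=robot.read_camera('scene');t=robot.read_camera('top')
a=cv2.resize(p['frame'][150:290,200:340],(400,400),interpolation=cv2.INTER_CUBIC);b=cv2.resize(t['frame'][145:245,190:290],(400,400),interpolation=cv2.INTER_CUBIC)
cv2.imwrite('pics/v10.png',np.hstack([a,b])[:,:,::-1])
E
```

```text
t: 25.3
tool_pos: [0.3621, -0.2218, 0.2365]
orientation: [2.24, 2.198, 0.002]
force: [-0.3, -0.6, -0.3]
opening: 0.0004
gripper_force: 0.0
25.3 [ 0.3621 -0.2218  0.2365] [-0.3 -0.6 -0.3] [-0.67 -0.38  1.88  0.    1.63 -0.65] 0.0003831139581804006
```

View pics/v10.png

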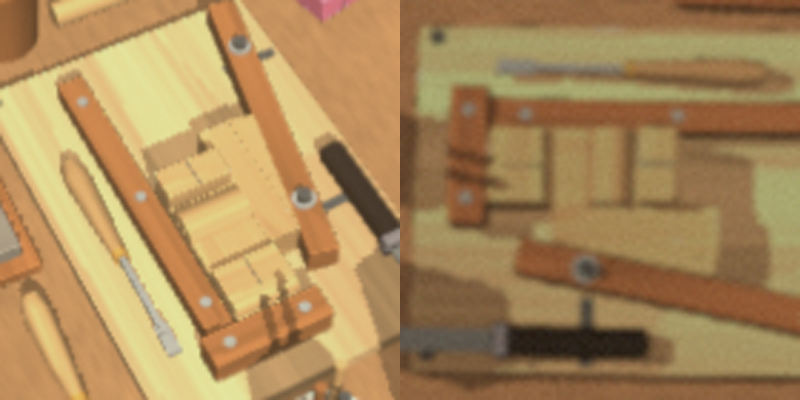

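The blank lies on its back, head against the stop (490,165) and side on the fence, with the wedge bitten between blank and guide (630,230). The robot is clear, so I'm handing in.

```bash
python3 -c "
from h import *
print(robot.close_job())"
```

```text
the job is handed in; nothing more can be done
None
```

Handed in at about 25 s: the blank lies on its back with its head against the end stop and its side on the fence, held by the wedge (last reading 34 N); the fingers passed over the blank on the first try, and a probe of the crown at about 15 N showed the tips end 34 mm higher than stated.

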